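# Clear and close the rose mould

### The job

Pick up the top half of the plaster mould by its handle, tip its green-marked end down over the orange tub so that all three dried clay bits slide off into it, then set the top half onto the dowels of the bottom half, green ends together and fully home. Finish still gripping the handle and pressing the closed mould down with at least 10 N beyond its own weight: do not let go. Leave the jar, spatula and brush where they are.

Things in the scene. Friction and masses are not known exactly. Their poses are not given: they have to be found in the camera images.
- top_handle (a point): Centre of the handle of the loose top half of the mould: an upright wooden rib in the middle of the slab's upper face, 60 mm along x, 22 mm thick along y (the grasp), 45 mm tall; this point is half-way up it, 42.5 mm above the slab's underside, 22.5 mm above its upper face. Axes as top_half. A grip of 30 to 70 N holds it well; harder makes the slab shake
- top_half: Loose cream plaster slab, 130 (x) x 200 (y) x 20 mm, 0.47 to 0.63 kg; origin at the centre of its underside; y points to its green-marked end, z up. Two wooden battens 6 mm wide, 12 mm tall run along y at x = +-39 mm, so its upper face is a trough 72 mm wide, open at the ends; the clay bits lie in it between handle and green end, centres 55 to 90 mm from the handle's middle
- top_under (a point): Centre of the top half's flat underside (mating face), 42.5 mm below top_handle, axes as top_half. Two through bores, 14 mm in diameter, lie outside the battens at (x, y) = (52, 60) and (-52, -40) mm, so the halves fit only one way round
- bottom_half: The bottom half of the mould, a grey-cream plaster block 130 x 200 x 40 mm fixed to the bench, with a rose impression and two upright brass dowels; origin at the centre of its underside. Axes: x across its 130 mm width, y along its 200 mm length towards the green-marked end, z up (a green stripe along that end)
- bottom_top (a point): Centre of the bottom half's flat upper (mating) face, 40 mm above the bench; axes as bottom_half. When the mould is closed, top_under coincides with this point and the axes agree, green ends together
- dowel_a (a point): Tip of the brass dowel at (52, 60) mm on the bottom half: 12 mm in diameter, 18 mm tall above the mating face, the top 8 mm tapering to 6 mm
- dowel_b (a point): Tip of the brass dowel at (-52, -40) mm on the bottom half, same size as dowel_a
- tub: Open orange plastic scrap tub, 160 mm (x) x 200 mm (y), 70 mm tall, walls and floor about 4 mm, 0.7 kg, standing loose on the bench; origin at the centre of its underside, z up
- bit_a_center (a point): Centre of a dried clay bit, block 22 x 20 x 16 mm, 16 g. The bits slide easily on the sealed plaster: they begin to slide at a slope of 13 to 25 degrees
- bit_b_center (a point): Centre of a dried clay bit, darker round stub 22 mm in diameter, 18 mm tall, 16 g
- bit_c_center (a point): Centre of a dried clay bit, block 26 x 18 x 14 mm, 16 g
- jar: Bystander: closed slip jar with blue cap, 54 mm in diameter, 75 mm tall; origin under its centre
- spatula: Bystander: modelling spatula 170 mm long lying on the bench along its x
- brush: Bystander: brush 180 mm long lying on the bench along its x
Mind the look-alikes: they are no part of the job. What is shaped like the top_half but blue or purple is not meant.

How it is judged:
On the way, in this order (a step that is already met when the one before it is completed fails the run):
1. the top half is tipped by more than 0.22 rad (angle between top_handle's own z axis and vertical above 0.22 rad), for 0.05 s.
2. all three clay bits are in the tub (x of bit_a_center in the frame of tub between -0.08 and 0.08 m and y of bit_a_center in the frame of tub between -0.1 and 0.1 m and z of bit_a_center in the frame of tub between 0 and 0.06 m and x of bit_b_center in the frame of tub between -0.08 and 0.08 m and y of bit_b_center in the frame of tub between -0.1 and 0.1 m and z of bit_b_center in the frame of tub between 0 and 0.06 m and x of bit_c_center in the frame of tub between -0.08 and 0.08 m and y of bit_c_center in the frame of tub between -0.1 and 0.1 m and z of bit_c_center in the frame of tub between 0 and 0.06 m), for 0.2 s.
At the end, for the whole second after the job is handed in: All three clay bits lie in the upright tub; the top half sits on the bottom half over both dowels, centres within 4 mm, gap under 2 mm, axes within 0.05 rad; the two halves press on each other with more than 12 N (weight included) and the fingers still grip the top half, which is at rest (all of step 2 and angle between tub's own z axis and vertical below 0.1 rad and horizontal distance between top_under and bottom_top below 0.004 m and z of top_under in the frame of bottom_top between -0.003 and 0.002 m and angle between the z axis of top_under and the z axis of bottom_top, either way round below 0.03 rad and angle between the y axis of top_under and the y axis of bottom_top, either way round below 0.05 rad and contact force between top_half and bottom_half above 12 N and contact force between the fingers and top_half above 2 N and linear speed of top_half below 0.02 m/s); the arm keeps its last pose, push and grip.
It fails at once if the jar is disturbed (moved more than 30 mm) (distance of jar from where it was at the start of the episode above 0.03 m).
It fails at once if the spatula is disturbed (moved more than 30 mm) (distance of spatula from where it was at the start of the episode above 0.03 m).
It fails at once if the brush is disturbed (moved more than 30 mm) (distance of brush from where it was at the start of the episode above 0.03 m).
It also fails if it takes over 54 s, if anything falls off the work surface, if the arm or the gripper's body presses on something with over 40 N, if the wrist force passes 120 N, or if a joint passes its speed limit or range.

### The arm

A 7-joint arm with a two-finger parallel gripper is mounted at the origin on the work surface. World frame = base frame: x ahead of the robot, y to its left, z up, the work surface at z = 0. Lengths are in m, angles in rad, forces in N, time in s.
With the tool pointing down it reaches from about 0.4 to 0.85 m from the base axis. Payload 6.9 kg.
Tool frame: the origin (TCP) lies on the centre line of the jaws, within the pads' length; the fingertips stand 17 mm ahead of it and the grasp point (between the pads) lies 2 mm behind it (env.tip_reach is the distance from the TCP to the fingertips, in m); z points along the fingers, y is the line along which they close (so a half turn about z gives the same grasp; the last joint's range is limited). The gripper opens to 85 mm and grips with 20 to 120 N. Pads are 22 mm wide; open, the fingers measure 114 mm over their backs; the gripper's body (76 mm by 85 mm) begins 54 mm behind the grasp point. The pads swing forward as they close: fully open they stand 13 mm farther back than shut.
Start: joints at [1.242, 0.507, -0.238, 1.5, 0.126, 1.149, -0.155], TCP at [0.263, -0.567, 0.248] pointing down, gripper open.
Joint ranges: [-3.08, 3.08], [-0.24, 2.05], [-1.43, 1.35], [0, 2.5], [-1.52, 4.66], [0.17, 1.96], [-2.89, 2.89]. Speed limits (rad/s): [2.39, 2.39, 3.14, 3.14, 3.14, 3.14, 3.14].

### API

Orientations are given as a unit quaternion [w, x, y, z].
In Python, from station import env gives the robot as it stands. The module is installed in compiled form; this text tells all that it offers.
- The arm moves only by the tool play_rows, never from a script. Its argument "moves" is a list of rows, each a list of 6 numbers: the shift along the tool's x, y, z in m, then the turn, a rotation vector about the tool's x, y, z in degrees. A call has 1 to 12 rows; each row is the pose to reach, as a shift and turn from the pose commanded when the call began, along the tool's axes at that moment; what a row does not reach only later rows make up. A row lasts 1/10 s, in which the tool goes at most 50 mm and 8.59 degrees, less where a joint would pass 70% of its speed; a pose out of reach is approached as far as the arm can. A call with a gripper value outside its range is refused whole. "hand" is the opening, from 0 (shut) to 1 (fully open), set as the call begins (left out, the last holds). The fingers move at their own pace and stop on an object; the grip force is fixed at half the most. Time passes only in rows, so rows that repeat a pose let the fingers close. It gives the time, the measured TCP pose, the force, the opening and the grip force at its end, in the units of the state.
- env.sense(): the state, without advancing time (a new reading comes with each control period).
- env.camera(name): name is "side" or "top" or "wrist"; returns the picture (384x512x3 uint8, blue, green, red); there is no depth.
- env.camera_info(name): a dict with "intrinsics" (3x3 intrinsics, pixels), "camera_from_world" (4x4, takes a point from world to camera coordinates); the wrist camera has in their place "tool_from_camera" (4x4, takes a point from camera to tool coordinates, whose origin is the TCP and whose axes are the flange's). Camera axes: x right, y down, z forward; pixel columns grow to the right and rows downward; lengths in m; the calibration is good to about 2 mm. The wrist camera is an equidistant fisheye: a pixel r from the principal point sees the ray r / f radians off the axis. A picture is of the moment at which its call begins: read the wrist's pose just before it. camera_info takes no time and is no camera call.
- env.job_done(): hands the job in; it is judged then, once.
The state is a dict: "time": time; "joint_positions": joint angles; "qd": joint speeds; "tau": joint torques, N m; "ee_pos": TCP position; "tool_rot": TCP orientation; "force": force on the tool from outside, world axes, zero at the start; "ft_torque": the same for the moment, N m; "grip_width": opening from 0.0 (shut) to 1.0 (fully open); "grip_force": force on a finger pad.
Only numpy, scipy, OpenCV 4.12 (cv2) and the standard library are available. Lean on these libraries where they do the work, as an engineer would, in place of code of your own. Each camera call takes 0.05 s, during which the arm holds its last target. There are 200 camera calls.

## Working session

There is one attempt and no reset: what is moved stays moved. The work goes in short steps, Python scripts to look and compute and a tool call to move; the robot and the scene stay as the last step left them, time stands still between calls to the robot, and variables do not carry over. Pictures are saved under pics/ and viewed, at most 10 in all, crops included, and the job is handed in when it is done.

Besides the shell and the picture viewer there is one more tool, called after ">>>" by a JSON object that holds its "op" and its "data". play_rows: Moves the arm, as the interface text tells. Its arguments: {"type":"object","properties":{"moves":{"type":"array"},"hand":{"type":"number"}},"required":["moves"]}

```bash
mkdir -p pics
cat > h.py <<'E'
from station import env
import numpy as np, cv2
from scipy.spatial.transform import Rotation as R
def pose():
    s=env.sense(); q=s["tool_rot"]; T=np.eye(4); T[:3,:3]=R.from_quat([q[1],q[2],q[3],q[0]]).as_matrix(); T[:3,3]=s["ee_pos"]; return T
def ray(name,u,v,T=None):
    i=env.camera_info(name); K=np.array(i["intrinsics"])
    x,y=(u-K[0,2])/K[0,0],(v-K[1,2])/K[1,1]
    if name=="wrist":
        r=np.hypot(x,y); d=np.array([x/r*np.sin(r),y/r*np.sin(r),np.cos(r)]) if r>0 else np.array([0,0,1.])
        M=T@np.array(i["tool_from_camera"])
    else:
        d=np.array([x,y,1.]); M=np.linalg.inv(np.array(i["camera_from_world"]))
    d=M[:3,:3]@d; return M[:3,3],d/np.linalg.norm(d)
def tri(rs):
    A=0;b=0
    for o,d in rs:
        P=np.eye(3)-np.outer(d,d);A=A+P;b=b+P@o
    p=np.linalg.solve(A,b); return p,[np.linalg.norm((np.eye(3)-np.outer(d,d))@(p-o)) for o,d in rs]
def atz(r,z): o,d=r; return o+d*(z-o[2])/d[2]
E
python3 - <<'E'
from h import *
s=env.sense(); print({k:np.round(v,3) for k,v in s.items()}, env.tip_reach)
print(np.round(pose(),3))
for n in ("side","top"):
    cv2.imwrite(f"pics/{n}0.png",cv2.resize(env.camera(n),(800,600),interpolation=cv2.INTER_CUBIC)); 
    i=env.camera_info(n); M=np.linalg.inv(i["camera_from_world"]); print(n,np.round(i["intrinsics"],1).tolist(),np.round(M,3).tolist())
i=env.camera_info("wrist");print({k:np.round(v,3).tolist() for k,v in i.items()if k in("intrinsics","tool_from_camera")})
E
```

```text
{'time': np.float64(0.0), 'joint_positions': array([ 1.242,  0.508, -0.238,  1.501,  0.126,  1.149, -0.155]), 'qd': array([-0.001, -0.001, -0.001, -0.001, -0.001, -0.   , -0.001]), 'tau': array([-1.0000e-03, -6.2058e+01, -2.1870e+00, -2.4965e+01,  1.3000e-02,
        1.2000e-02,  0.0000e+00]), 'ee_pos': array([ 0.263, -0.566,  0.247]), 'tool_rot': array([-0.001,  0.976,  0.216, -0.   ]), 'force': array([-0.067, -0.012,  0.27 ]), 'ft_torque': array([-0.019, -0.011, -0.02 ]), 'grip_force': np.float64(0.0), 'grip_width': np.float64(0.998)} 0.017
[[ 0.907  0.421 -0.001  0.263]
 [ 0.421 -0.907  0.002 -0.566]
 [-0.    -0.002 -1.     0.247]
 [ 0.     0.     0.     1.   ]]
side [[450.2, 0.0, 256.9], [0.0, 450.2, 192.8], [0.0, 0.0, 1.0]] [[-0.996, -0.064, 0.058, 0.392], [-0.086, 0.676, -0.731, 1.099], [0.008, -0.734, -0.679, 0.998], [0.0, 0.0, 0.0, 1.0]]
top [[496.0, 0.0, 259.5], [0.0, 496.0, 195.0], [0.0, 0.0, 1.0]] [[-0.029, -0.986, 0.162, 0.188], [-1.0, 0.028, -0.009, 0.089], [0.004, -0.163, -0.987, 1.89], [0.0, 0.0, 0.0, 1.0]]
{'intrinsics': [[297.319, 0.0, 257.934], [0.0, 297.319, 191.288], [0.0, 0.0, 1.0]], 'tool_from_camera': [[-0.0, -0.962, -0.272, 0.07], [1.0, -0.0, 0.001, -0.0], [-0.001, -0.272, 0.962, -0.126], [0.0, 0.0, 0.0, 1.0]]}
```

View pics/top0.png

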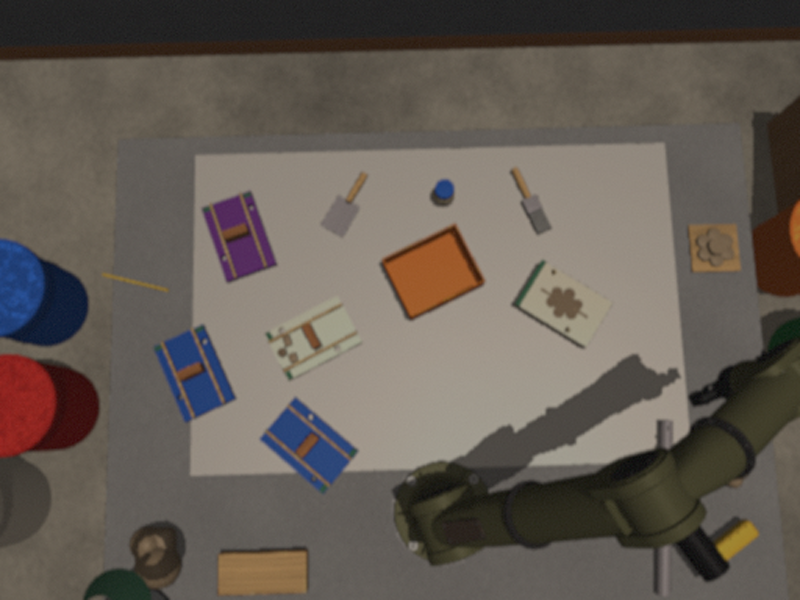

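View pics/side0.png

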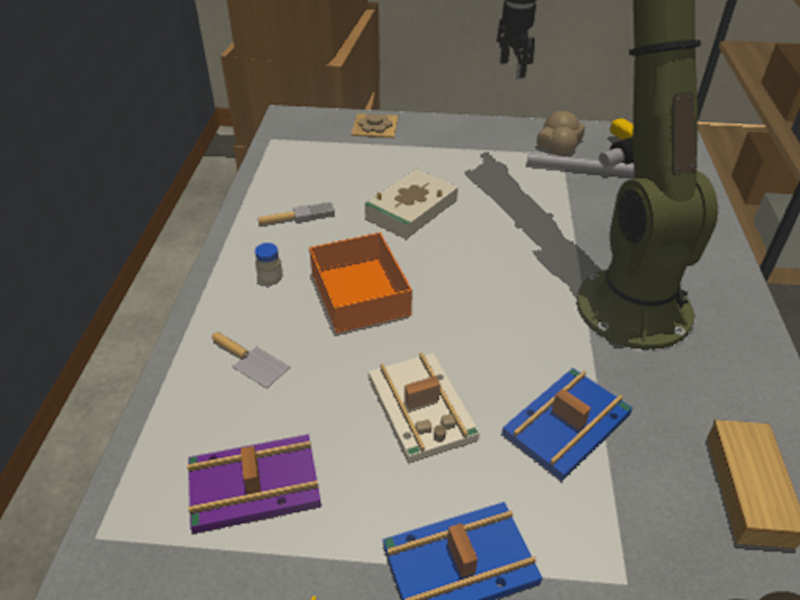

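Top view: the cream slab is at (312,335), and the look-alikes are blue at (195,372), blue at (308,447) and purple at (240,235). I choose the cream one with three bits at its green end. The bottom half is at (565,303) and the tub at (433,272). Next are close crops of both halves.

Run:
```python
from h import *
def crop(n,cu,cv,w,h): 
    im=env_im[n][cv-h//2:cv+h//2,cu-w//2:cu+w//2]
    im=cv2.resize(im,(400,300),interpolation=cv2.INTER_CUBIC); return cv2.convertScaleAbs(im,alpha=1.3,beta=10)
env_im={n:env.camera(n) for n in("top","side")}
a=np.hstack([crop("top",200,214,80,60),crop("top",360,195,80,60)])
b=np.hstack([crop("side",270,260,100,76),crop("side",263,130,80,60)])
cv2.imwrite("pics/m1.png",np.vstack([a,b]))
```

```text
(no output)
```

View pics/m1.png

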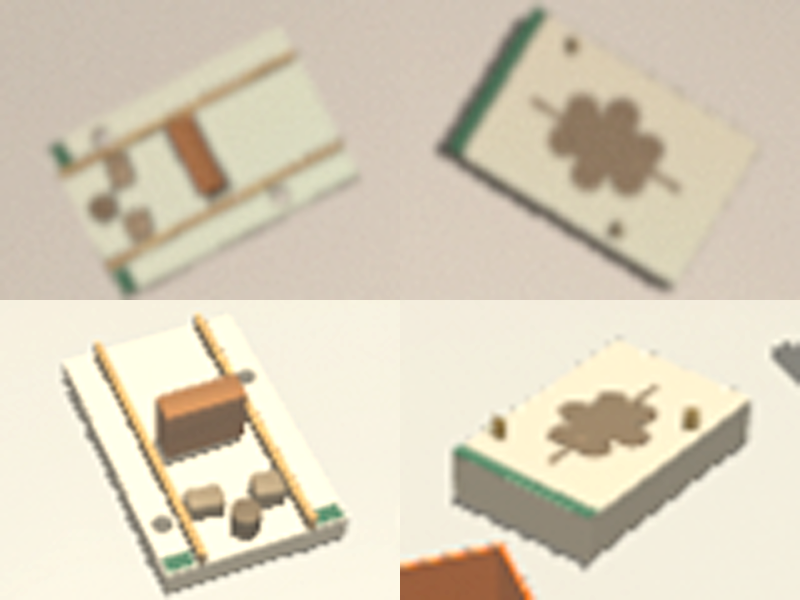

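Run:
```python
from h import *
def m(U,V,cu,cv,w,h): return ((U+.5)*w/400-.5+cu-w/2,(V+.5)*h/300-.5+cv-h/2)
ts=lambda U,V:ray("top",*m(U,V,200,214,80,60)); tb=lambda U,V:ray("top",*m(U-400,V,360,195,80,60))
ss=lambda U,V:ray("side",*m(U,V-300,270,260,100,76)); sb=lambda U,V:ray("side",*m(U-400,V-300,263,130,80,60))
f=lambda n,U,V:ray(n,(U+.5)*.64-.5,(V+.5)*.64-.5)
def show(l,a,b):
    p,e=tri([a,b]);print(l,np.round(p,4),np.round(e[0]*1e3,1));return p
A=show("A",ts(52,148),ss(165,578));B=show("B",ts(125,295),ss(347,522));C=show("C",ts(358,178),ss(228,318));D=show("D",ts(280,28),ss(62,366))
print("slab ctr",(A+B+C+D)/4)
y=(A+B-C-D);x=(B+C-A-D);print("yaw y",np.degrees(np.arctan2(y[1],y[0])),"x",np.degrees(np.arctan2(x[1],x[0])),np.linalg.norm(y)/2,np.linalg.norm(x)/2)
h=show("handle end1 top",ts(181,120),ss(158,405));h2=show("end2 top",ts(213,190),ss(243,383));print((h+h2)/2)
da=show("dowel top1",tb(571,43),sb(498,419));db=show("dowel2",tb(615,228),sb(691,411))
print(np.linalg.norm(da-db),np.hypot(104,100))
G1=show("G1",tb(545,12),sb(455,449));G2=show("G2",tb(462,152),sb(598,516));R2=show("R2",tb(668,286),sb(750,402));R1=show("R1",tb(757,150),sb(620,340))
print("bot",(G1+G2+R1+R2)/4); y=G1+G2-R1-R2;x=G2+R2-G1-R1;print(np.degrees(np.arctan2(y[1],y[0])),np.degrees(np.arctan2(x[1],x[0])),np.linalg.norm(y)/2,np.linalg.norm(x)/2)
T=[show("tub",f("top",*a),f("side",*b)) for a,b in [((383,265),(333,329)),((456,228),(311,246)),((484,282),(381,236)),((414,318),(411,290))]]
print("tub",sum(T)/4)
show("jar",f("top",445,187),f("side",267,250))
```

```text
A [0.4346 0.4154 0.0115] 1.6
B [0.3189 0.3604 0.0137] 3.7
C [0.4053 0.1824 0.016 ] 0.7
D [0.5228 0.24   0.0144] 0.9
slab ctr [0.42038058 0.29954348 0.01390005]
yaw y 116.29238228841834 x -154.22295341292028 0.19715989297465175 0.12945299850120853
handle end1 top [0.4473 0.3107 0.0619] 0.5
end2 top [0.3925 0.2874 0.0643] 2.0
[0.41988799 0.29907522 0.06312963]
dowel top1 [ 0.5608 -0.286   0.0558] 2.0
dowel2 [ 0.4192 -0.3103  0.0558] 1.9
0.14369415807389072 144.27751037497146
G1 [ 0.5905 -0.2715  0.0368] 0.9
G2 [ 0.4815 -0.2023  0.0349] 3.6
R2 [ 0.3759 -0.3507  0.0399] 2.3
R1 [ 0.4786 -0.4247  0.0416] 0.6
bot [ 0.48161555 -0.31229561  0.03833246]
54.214224429612976 145.9200201045807 0.1860024297340712 0.1278326631469319
tub [0.6027 0.1256 0.0063] 2.8
tub [ 0.6752 -0.0545  0.0689] 2.3
tub [ 0.5373 -0.1173  0.0591] 2.2
tub [0.4566 0.0538 0.0596] 0.2
tub [0.56793982 0.00192091 0.04848632]
jar [ 0.7713 -0.0318  0.0709] 4.5
```

The mosaic (top and side crops) shows the cream slab with its three bits at the green end, and the bottom half with two dowels. The tool yaw already matches the slab. I'll move over the tub and test the tilt empty on the way.

>>> {"op": "play_rows", "data": {"moves": [[0.043,-0.024,0,0,0,0],[0.086,-0.048,0,0,0,0],[0.128,-0.072,0,0,0,0],[0.171,-0.096,0,0,0,0],[0.214,-0.12,0,0,0,0],[0.256,-0.145,0,-6,0,0],[0.3,-0.17,0,-12,0,0],[0.342,-0.193,0,-18,0,0],[0.385,-0.217,0,-25,0,0],[0.428,-0.24,0,-32,0,0],[0.47,-0.265,0,-38,0,0],[0.513,-0.289,0,-45,0,0]], "hand": 0.5}}

```text
time: 1.4
ee_pos: [0.568, -0.1433, 0.2472]
tool_rot: [0.34, 0.916, 0.2, 0.071]
force: [-0.2, -1.5, -1.4]
grip_width: 0.5
grip_force: 0.0
```

```bash
cat >> h.py <<'E'
def go(p,yaw,tilt=0,T=None):
    "tool shift+rotvec to put TCP at p, tool x at yaw (deg), tool down, then tilted by tilt about tool x"
    T=pose() if T is None else T; c,s=np.cos(np.radians(yaw)),np.sin(np.radians(yaw))
    G=np.array([[c,s,0],[s,-c,0],[0,0,-1.]])@R.from_rotvec([tilt,0,0],degrees=True).as_matrix()
    d=T[:3,:3].T@(np.array(p)-T[:3,3]); r=R.from_matrix(T[:3,:3].T@G).as_rotvec(degrees=True)
    print("go",np.round(d,4),np.round(r,2),"len",round(np.linalg.norm(d),3))
E
python3 - <<'E'
from h import *
T=pose(); print(np.round(T,3)); go([.42,.30,.22],25.5)
E
```

```text
[[ 0.91   0.319  0.266  0.568]
 [ 0.415 -0.688 -0.595 -0.143]
 [-0.007  0.651 -0.759  0.247]
 [ 0.     0.     0.     1.   ]]
go [ 0.0496 -0.3701 -0.2823] [40.64  0.73 -0.78] len 0.468
```

>>> {"op": "play_rows", "data": {"moves": [[0.005,-0.036,-0.027,5,0,0],[0.01,-0.072,-0.055,12,0,0],[0.015,-0.108,-0.082,20,0,0],[0.02,-0.144,-0.11,28,0,0],[0.025,-0.18,-0.137,34,0,0],[0.03,-0.216,-0.165,40,0.7,-0.8],[0.035,-0.252,-0.192,40.6,0.7,-0.8],[0.04,-0.29,-0.22,40.6,0.7,-0.8],[0.045,-0.33,-0.25,40.6,0.7,-0.8],[0.0496,-0.37,-0.282,40.6,0.7,-0.8],[0.0496,-0.37,-0.282,40.6,0.7,-0.8],[0.0496,-0.37,-0.282,40.6,0.7,-0.8]]}}

```text
time: 2.6
ee_pos: [0.4179, 0.3006, 0.2209]
tool_rot: [-0.002, 0.975, 0.223, -0.003]
force: [0.8, -0.6, -0.8]
grip_width: 0.5
grip_force: 0.0
```

Run:
```python
from h import *
T=pose(); np.save("T1.npy",T); im=env.camera("wrist"); print(np.round(T,3)); print(env.sense()["joint_positions"].round(3))
cv2.imwrite("pics/w1.png",cv2.resize(im,(800,600),interpolation=cv2.INTER_CUBIC))
```

```text
[[ 0.901  0.435 -0.006  0.418]
 [ 0.435 -0.901  0.003  0.301]
 [-0.004 -0.005 -1.     0.221]
 [ 0.     0.     0.     1.   ]]
[-0.346  0.384 -0.449  1.825  0.19   0.979 -1.997]
```

View pics/w1.png

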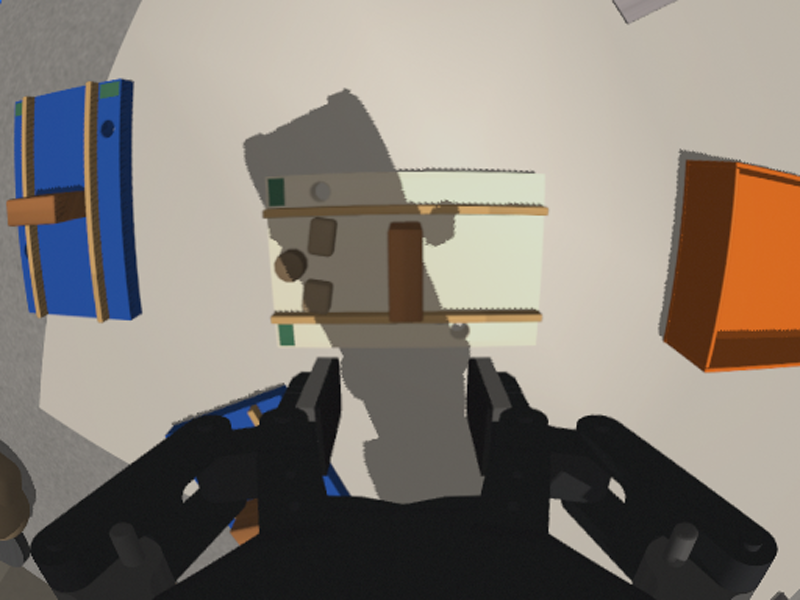

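Wrist view: the slab is centred, with the handle top at about (405,273). Its upper corners are at (267,179), (545,173), (537,346) and (276,347). The finger centre column is also about 405.

Run:
```python
from h import *
T=np.load("T1.npy"); w=lambda U,V:ray("wrist",(U+.5)*.64-.5,(V+.5)*.64-.5,T)
h=w(405,273); print("handle@.065",atz(h,.065))
m=lambda U,V,cu,cv,w_,h_:((U+.5)*w_/400-.5+cu-w_/2,(V+.5)*h_/300-.5+cv-h_/2)
print(tri([h,ray("top",*m(197,155,200,214,80,60)),ray("side",*m(200,94,270,260,100,76))]))
e1,e2=atz(w(405,225),.065),atz(w(405,321.5),.065); d=e1-e2; print("handle len",np.linalg.norm(d),"yaw",np.degrees(np.arctan2(d[1],d[0])))
c=[atz(w(*p),.02) for p in [(267,179),(545,173),(537,346),(276,347)]]; print("ctr",sum(c)/4)
y=c[0]+c[3]-c[1]-c[2]; x=c[0]+c[1]-c[2]-c[3]; print(np.degrees(np.arctan2(y[1],y[0]))-90,np.degrees(np.arctan2(x[1],x[0])),np.linalg.norm(y)/2,np.linalg.norm(x)/2)
# battens straight lines
for p,q in [((264,213),(548,210)),((274,317),(541,317))]:
    d=atz(w(*p),.032)-atz(w(*q),.032); print("batten yaw",np.degrees(np.arctan2(d[1],d[0]))-90)
p=atz(h,.065); go([p[0],p[1],.043],25.6)
```

```text
handle@.065 [0.42409939 0.30332668 0.065     ]
(array([0.42123855, 0.3004765 , 0.06224935]), [np.float64(0.0033814340879133706), np.float64(0.001447829717503689), np.float64(0.002515641953420084)])
handle len 0.061700255672984525 yaw 25.818644585401636
ctr [0.42163108 0.3011682  0.02      ]
26.577977808682377 26.03339637310899 0.2006887137355114 0.12982327922096285
batten yaw 26.445873165058444
batten yaw 25.842327995711813
go [ 0.0075 -0.0009  0.1779] [-0.25  0.25  0.  ] len 0.178
```

>>> {"op": "play_rows", "data": {"moves": [[0.005,0,0.04,0,0,-0.5],[0.005,0,0.08,0,0,-0.5],[0.005,0,0.12,0,0,-0.5],[0.005,0,0.15,0,0,-0.5],[0.005,0,0.17,0,0,-0.5],[0.005,0,0.178,0,0,-0.5],[0.005,0,0.178,0,0,-0.5]]}}

```text
time: 3.35
ee_pos: [0.4227, 0.3004, 0.0425]
tool_rot: [-0.001, 0.974, 0.224, -0.003]
force: [-0.6, -0.0, 0.8]
grip_width: 0.5
grip_force: 0.0
```

>>> {"op": "play_rows", "data": {"moves": [[0,0,0,0,0,0],[0,0,0,0,0,0],[0,0,0,0,0,0],[0,0,0,0,0,0],[0,0,0,0,0,0],[0,0,0,0,0,0],[0,0,0,0,0,0],[0,0,0,0,0,0]], "hand": 0}}

```text
time: 4.15
ee_pos: [0.4232, 0.3025, 0.0445]
tool_rot: [-0.002, 0.974, 0.225, -0.001]
force: [-0.0, -0.2, 7.6]
grip_width: 0.248
grip_force: 60.2
```

Run:
```python
from h import *
c=[atz(ray("top",(U+.5)*.64-.5,(V+.5)*.64-.5),.07) for U,V in [(383,265),(456,228),(484,282),(414,318)]]
print(np.round(c,3)); t=sum(c)/4; x=c[0]+c[1]-c[2]-c[3]; yaw=np.degrees(np.arctan2(x[1],x[0])); print(t,yaw)
y=np.array([-np.sin(np.radians(26)),np.cos(np.radians(26)),0]); p=t-.097*y; print(p)
go([.423,.302,.25],26); go([p[0],p[1],.25],26)
```

```text
[[ 0.586  0.124  0.07 ]
 [ 0.672 -0.054  0.07 ]
 [ 0.538 -0.116  0.07 ]
 [ 0.455  0.054  0.07 ]]
[0.56279219 0.00194859 0.07      ] 26.4555674015171
[ 0.6053142  -0.08523443  0.07      ]
go [-0.0006 -0.0007 -0.2055] [-0.3   0.06  0.06] len 0.206
go [-0.0069  0.4272 -0.2078] [-0.3   0.06  0.06] len 0.475
```

>>> {"op": "play_rows", "data": {"moves": [[0,0,-0.005,0,0,0],[0,0,-0.015,0,0,0],[0,0,-0.03,0,0,0],[0,0,-0.055,0,0,0],[0,0,-0.085,0,0,0],[0,0.01,-0.115,0,0,0],[0,0.025,-0.145,0,0,0],[0,0.045,-0.17,0,0,0],[-0.001,0.07,-0.19,0,0,0],[-0.001,0.1,-0.2,0,0,0],[-0.002,0.135,-0.206,0,0,0],[-0.002,0.17,-0.206,0,0,0]]}}

```text
time: 5.35
ee_pos: [0.4962, 0.1467, 0.2495]
tool_rot: [-0.002, 0.974, 0.226, -0.002]
force: [1.6, -0.2, -6.1]
grip_width: 0.249
grip_force: 59.5
```

>>> {"op": "play_rows", "data": {"moves": [[0,0.03,0,0,0,0],[-0.001,0.06,0,0,0,0],[-0.001,0.09,0,0,0,0],[-0.002,0.12,0,0,0,0],[-0.003,0.15,0,0,0,0],[-0.004,0.18,0,0,0,0],[-0.004,0.205,0,0,0,0],[-0.005,0.225,0,0,0,0],[-0.005,0.24,0,0,0,0],[-0.005,0.25,0,0,0,0],[-0.005,0.257,0,0,0,0],[-0.005,0.257,0,0,0,0]]}}

```text
time: 6.55
ee_pos: [0.6048, -0.0856, 0.2467]
tool_rot: [-0.002, 0.974, 0.225, -0.003]
force: [0.5, -0.7, -6.0]
grip_width: 0.251
grip_force: 59.5
```

Run:
```python
from h import *
T=pose(); np.save("T2.npy",T); im=env.camera("wrist"); s=env.camera("side")
go([.605,-.085,.205],26.4)
a=cv2.resize(im[60:384],(400,253)); b=cv2.resize(s[100:260,150:350],(500,400),interpolation=cv2.INTER_CUBIC)
o=np.zeros((400,800,3),np.uint8); o[:253,:400]=a; o[:,400:]=b[:,:400]
cv2.imwrite("pics/w2.png",o); print(np.round(T,3),env.sense()["joint_positions"].round(2),env.sense()["force"])
```

```text
go [0.0002 0.0013 0.0419] [-0.36  0.21 -0.27] len 0.042
[[ 0.898  0.439 -0.006  0.605]
 [ 0.439 -0.898  0.003 -0.086]
 [-0.004 -0.005 -1.     0.247]
 [ 0.     0.     0.     1.   ]] [ 0.33  0.5  -0.37  1.54  0.19  1.15 -1.19] [-0.45404121  0.24224635 -6.10463197]
```

View pics/w2.png

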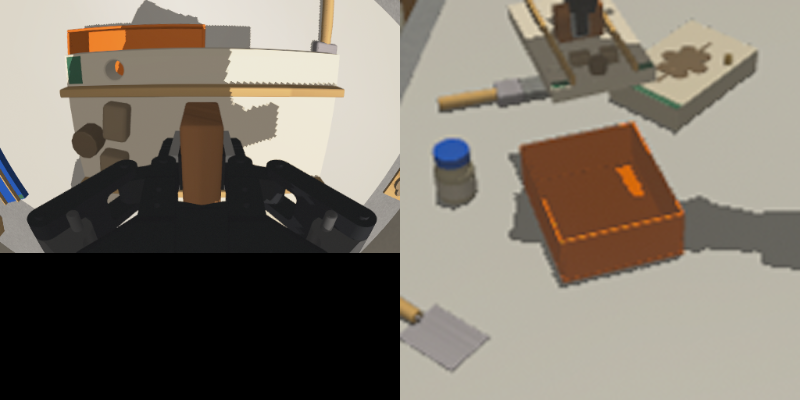

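Wrist and side views show all three bits still at the green end, and the slab beside and above the tub. I'll lower it and tip.

>>> {"op": "play_rows", "data": {"moves": [[0,0,0.015,0,0,0],[0,0,0.035,-2,0,0],[0,0,0.05,-6,0,0],[0,0,0.05,-10,0,0],[0,0,0.05,-14,0,0],[0,0,0.05,-18,0,0],[0,0,0.05,-22,0,0],[0,0,0.05,-26,0,0],[0,0,0.05,-30,0,0],[0,0,0.05,-34,0,0],[0,0,0.05,-38,0,0],[0,0,0.05,-42,0,0]]}}

```text
time: 7.85
ee_pos: [0.6046, -0.0825, 0.1971]
tool_rot: [0.347, 0.91, 0.212, 0.08]
force: [-0.8, -0.2, -6.2]
grip_width: 0.248
grip_force: 60.1
```

>>> {"op": "play_rows", "data": {"moves": [[0,0,0,0,0,0],[0,0,0,0,0,0],[0,0,0,0,0,0],[0,0,0,0,0,0],[0,0,0,0,0,0],[0,0,0,0,0,0]]}}

```text
time: 8.45
ee_pos: [0.6045, -0.0856, 0.1971]
tool_rot: [0.347, 0.911, 0.211, 0.079]
force: [-0.3, 1.1, -5.9]
grip_width: 0.252
grip_force: 60.5
```

Run:
```python
from h import *
T=pose(); im=env.camera("wrist"); s=env.camera("side")
a=cv2.resize(im[60:384],(400,253)); b=cv2.resize(s[100:260,150:350],(500,400),interpolation=cv2.INTER_CUBIC)
o=np.zeros((400,800,3),np.uint8); o[:253,:400]=a; o[:,400:]=b[:,:400]
cv2.imwrite("pics/w3.png",cv2.convertScaleAbs(o,alpha=1.4)); print(np.round(T,3))
go([.605,-.085,.25],26.4)
```

```text
[[ 0.899  0.329  0.289  0.605]
 [ 0.438 -0.67  -0.599 -0.086]
 [-0.003  0.665 -0.747  0.197]
 [ 0.     0.     0.     1.   ]]
go [ 0.0004  0.0352 -0.0397] [41.68  0.32 -0.29] len 0.053
```

View pics/w3.png

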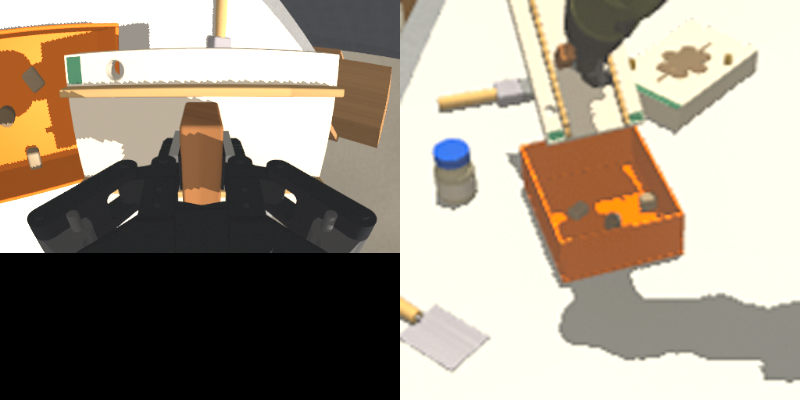

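All three bits are in the tub. I'll level the slab and rise.

>>> {"op": "play_rows", "data": {"moves": [[0,0.015,-0.017,0,0,0],[0,0.035,-0.04,6,0,0],[0,0.05,-0.055,13,0,0],[0,0.06,-0.068,21,0,0],[0,0.068,-0.075,29,0,0],[0,0.068,-0.077,36,0,0],[0,0.068,-0.077,40,0,0],[0,0.068,-0.077,41.7,0.3,-0.3],[0,0.068,-0.077,41.7,0.3,-0.3]]}}

```text
time: 9.45
ee_pos: [0.6042, -0.0863, 0.2988]
tool_rot: [0.0, 0.974, 0.228, -0.001]
force: [0.2, -0.5, -5.8]
grip_width: 0.251
grip_force: 61.2
```

Run:
```python
from h import *
print(pose().round(3)); go([.36,-.225,.35],-34.2)
```

```text
[[ 0.896  0.443 -0.002  0.604]
 [ 0.443 -0.896 -0.001 -0.086]
 [-0.003  0.    -1.     0.299]
 [ 0.     0.     0.     1.   ]]
go [-0.2805  0.0161 -0.0504] [ 0.1   0.14 60.53] len 0.285
```

>>> {"op": "play_rows", "data": {"moves": [[-0.015,0,-0.01,0,0,3],[-0.04,0.002,-0.02,0,0,9],[-0.07,0.004,-0.03,0,0,16],[-0.1,0.006,-0.04,0,0,23],[-0.13,0.008,-0.05,0,0,30],[-0.16,0.01,-0.05,0,0,37],[-0.19,0.012,-0.05,0,0,44],[-0.22,0.014,-0.05,0,0,50],[-0.245,0.016,-0.05,0,0,55],[-0.265,0.016,-0.05,0,0,59],[-0.28,0.016,-0.05,0.1,0.1,60.5],[-0.28,0.016,-0.05,0.1,0.1,60.5]]}}

```text
time: 10.65
ee_pos: [0.3592, -0.2237, 0.35]
tool_rot: [-0.0, 0.956, -0.293, 0.0]
force: [0.9, 1.1, -5.4]
grip_width: 0.25
grip_force: 61.1
```

>>> {"op": "play_rows", "data": {"moves": [[0,0,0,0,0,0],[0,0,0,0,0,0],[0,0,0,0,0,0]]}}

```text
time: 10.95
ee_pos: [0.3618, -0.2229, 0.3497]
tool_rot: [-0.001, 0.956, -0.292, 0.0]
force: [0.0, 0.0, -6.1]
grip_width: 0.248
grip_force: 61.2
```

Run:
```python
from h import *
T=pose(); np.save("T4.npy",T); im=env.camera("wrist"); cv2.imwrite("pics/w4raw.png",im); print(T.round(4))
cv2.imwrite("pics/w4.png",cv2.resize(im[0:240,100:420],(800,600),interpolation=cv2.INTER_CUBIC))
```

```text
[[ 8.297e-01 -5.582e-01  1.000e-03  3.618e-01]
 [-5.582e-01 -8.297e-01  1.400e-03 -2.229e-01]
 [ 1.000e-04 -1.700e-03 -1.000e+00  3.497e-01]
 [ 0.000e+00  0.000e+00  0.000e+00  1.000e+00]]
```

View pics/w4.png

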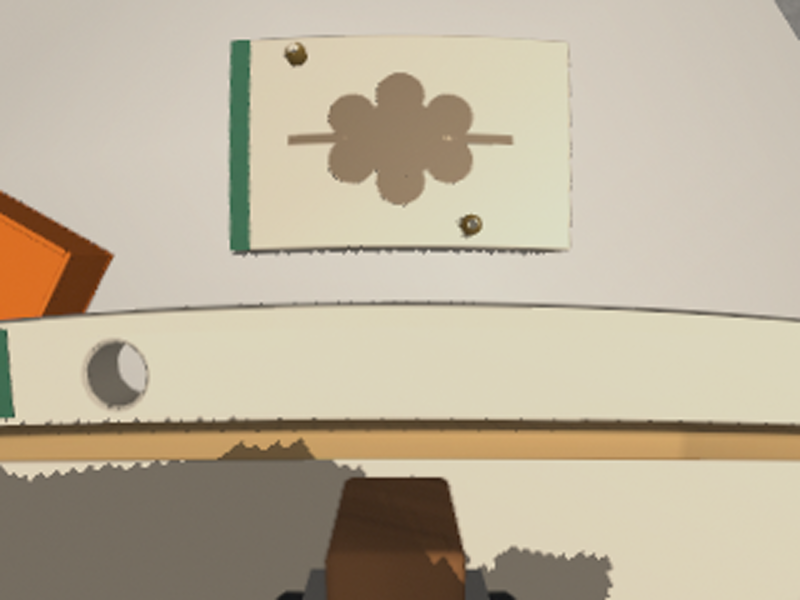

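Crop of the wrist view (scale 2.5): dowel a is at (295,52) and dowel b at (471,224). The bottom half's upper corners are at (231,41), (570,42), (570,249) and (231,250). The held slab's bore is at (116,374).

```bash
cat >> h.py <<'E'
from scipy.optimize import least_squares
def fit(T,c2r,corners,dow,zd=.058,zt=.04):
    "bottom-half pose x,y,yaw(x axis), from wrist pixels"
    loc=np.array([(-65,100),(-65,-100),(65,-100),(65,100)])/1e3
    W=[atz(ray("wrist",*c2r(*p),T),zt)[:2] for p in corners]+[atz(ray("wrist",*c2r(*p),T),zd)[:2] for p in dow]
    return np.array(W)
E
python3 - <<'E'
from h import *
T=np.load("T4.npy"); c=lambda U,V:((U+.5)/2.5-.5+100,(V+.5)/2.5-.5)
# image up = +tool x, image left = -tool y = +slab y
L=np.array([(65,100),(65,-100),(-65,-100),(-65,100),(52,60),(-52,-40)])/1e3
W=fit(T,c,[(231,41),(570,42),(570,249),(231,250)],[(295,52),(471,224)])
def res(p,s):
    r=R.from_euler('z',p[2]).as_matrix()[:2,:2]; return (((r@L[s].T).T+p[:2])-W[s]).ravel()
for s in (slice(0,6),slice(0,4),slice(4,6)):
    o=least_squares(lambda p:res(p,s),[.48,-.31,-.6]); print(o.x[:2].round(4),np.degrees(o.x[2]).round(2),(res(o.x,s)*1e3).round(1))
q=T.copy(); Ti=np.linalg.inv(T)
def intool(U,V,zt):
    o,d=ray("wrist",*c(U,V),T); o=Ti[:3,:3]@o+Ti[:3,3]; d=Ti[:3,:3]@d; return (o+d*(zt-o[2])/d[2]).round(4)
print("bore",intool(116,374,.0245))
for U,V in [(0,319),(250,303),(400,301),(600,306),(799,320)]: print("edge",intool(U,V,.0245))
print("corner",intool(0,330,.0245),intool(14,417,.0245))
for U in (100,400,700): print("batten top outer", intool(U,431 if U!=400 else 430,.0125))
E
```

```text
[ 0.4857 -0.3079] -33.84 [-0.2  0.2  0.4  0.1 -1.6  0.3 -0.5  1.   2.5 -0.5 -0.7 -1. ]
[ 0.4862 -0.3083] -33.87 [ 0.3 -0.3  0.8 -0.3 -1.2 -0.   0.   0.6]
[ 0.4848 -0.3071] -33.8 [ 1.6  0.3 -1.6 -0.3]
bore [ 0.0503 -0.0605  0.0245]
edge [ 0.0639 -0.0885  0.0245]
edge [ 0.0642 -0.0305  0.0245]
edge [ 0.0641 -0.0001  0.0245]
edge [0.064  0.0409 0.0245]
edge [0.0638 0.0886 0.0245]
corner [ 0.0614 -0.0887  0.0245] [ 0.0416 -0.0869  0.0245]
batten top outer [ 0.0405 -0.0602  0.0125]
batten top outer [ 0.0402 -0.0002  0.0125]
batten top outer [0.0405 0.0602 0.0125]
```

Run:
```python
from h import *
go([.4861,-.3086,.125],-33.85)
```

```text
go [0.151  0.0019 0.2246] [-0.09  0.   -0.1 ] len 0.271
```

>>> {"op": "play_rows", "data": {"moves": [[0.015,0,0.01,0,0,0],[0.04,0.001,0.03,0,0,0],[0.07,0.001,0.06,0,0,0],[0.1,0.002,0.09,0,0,0],[0.125,0.002,0.12,0,0,0],[0.14,0.002,0.15,0,0,0],[0.148,0.002,0.175,0,0,-0.1],[0.151,0.002,0.2,0,0,-0.1],[0.151,0.002,0.215,-0.1,0,-0.1],[0.151,0.002,0.225,-0.1,0,-0.1],[0.151,0.002,0.225,-0.1,0,-0.1],[0.151,0.002,0.225,-0.1,0,-0.1]]}}

```text
time: 12.2
ee_pos: [0.4858, -0.3095, 0.1253]
tool_rot: [0.0, 0.956, -0.292, 0.0]
force: [0.4, -0.1, -5.2]
grip_width: 0.248
grip_force: 60.9
```

>>> {"op": "play_rows", "data": {"moves": [[0,0,0,0,0,0],[0,0,0,0,0,0],[0,0,0,0,0,0]]}}

```text
time: 12.5
ee_pos: [0.4856, -0.3096, 0.1256]
tool_rot: [0.0, 0.956, -0.292, 0.001]
force: [0.5, 0.2, -5.0]
grip_width: 0.25
grip_force: 60.9
```

Run:
```python
from h import *
print(pose().round(4)); go([.4861,-.3086,.110],-33.85)
T=pose(); np.save("T5.npy",T); im=env.camera("wrist"); s=env.camera("side")
o=np.hstack([cv2.resize(im[20:200,110:260],(400,480),interpolation=cv2.INTER_CUBIC),cv2.resize(s[90:180,215:290],(400,480),interpolation=cv2.INTER_CUBIC)])
cv2.imwrite("pics/w5.png",o)
```

```text
[[ 8.294e-01 -5.586e-01  1.300e-03  4.856e-01]
 [-5.586e-01 -8.294e-01 -8.000e-04 -3.096e-01]
 [ 1.500e-03 -0.000e+00 -1.000e+00  1.256e-01]
 [ 0.000e+00  0.000e+00  0.000e+00  1.000e+00]]
go [-0.0001 -0.0011  0.0156] [-0.   -0.09 -0.11] len 0.016
```

View pics/w5.png

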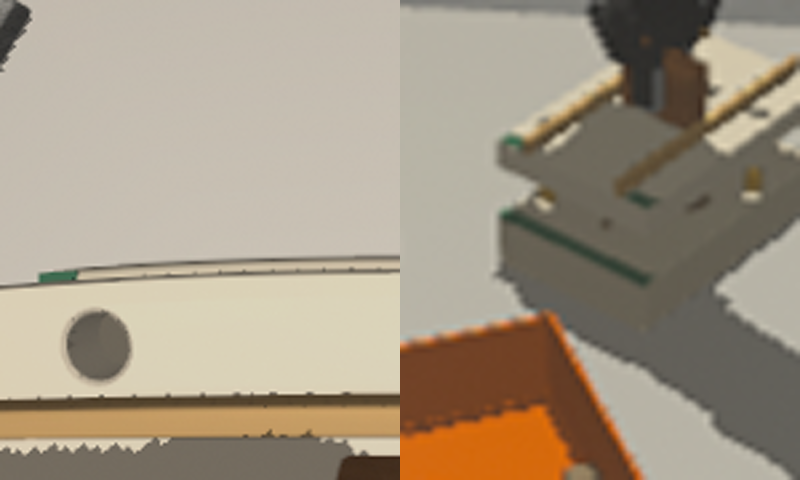

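Side crop: the slab sits above the block with green ends together, corner columns matching at about 500, and both dowels under it. I'll descend slowly.

>>> {"op": "play_rows", "data": {"moves": [[0,-0.001,0.006,0,0,-0.1],[0,-0.001,0.012,0,0,-0.1],[0,-0.001,0.018,0,0,-0.1],[0,-0.001,0.023,0,0,-0.1],[0,-0.001,0.026,0,0,-0.1],[0,-0.001,0.028,0,0,-0.1],[0,-0.001,0.03,0,0,-0.1],[0,-0.001,0.03,0,0,-0.1]]}}

```text
time: 13.4
ee_pos: [0.486, -0.3087, 0.0948]
tool_rot: [0.0, 0.957, -0.291, 0.0]
force: [-0.1, -0.0, -6.5]
grip_width: 0.25
grip_force: 61.2
```

>>> {"op": "play_rows", "data": {"moves": [[0,0,0.002,0,0,0],[0,0,0.004,0,0,0],[0,0,0.006,0,0,0],[0,0,0.008,0,0,0],[0,0,0.009,0,0,0],[0,0,0.01,0,0,0],[0,0,0.01,0,0,0]]}}

```text
time: 14.1
ee_pos: [0.4862, -0.3089, 0.0849]
tool_rot: [0.0, 0.957, -0.291, 0.0]
force: [1.9, -1.9, -6.5]
grip_width: 0.253
grip_force: 61.1
```

>>> {"op": "play_rows", "data": {"moves": [[0,0,0.0005,0,0,0],[0,0,0.001,0,0,0],[0,0,0.0015,0,0,0],[0,0,0.002,0,0,0],[0,0,0.002,0,0,0]]}}

```text
time: 14.6
ee_pos: [0.4863, -0.3091, 0.0844]
tool_rot: [0.0, 0.957, -0.291, 0.001]
force: [-0.7, -0.8, 10.1]
grip_width: 0.252
grip_force: 63.6
```

>>> {"op": "play_rows", "data": {"moves": [[0,0,0.0005,0,0,0],[0,0,0.001,0,0,0],[0,0,0.0015,0,0,0],[0,0,0.0015,0,0,0],[0,0,0.0015,0,0,0],[0,0,0.0015,0,0,0]]}}

```text
time: 15.2
ee_pos: [0.4863, -0.309, 0.0844]
tool_rot: [0.0, 0.957, -0.291, 0.001]
force: [-3.6, 2.1, 24.7]
grip_width: 0.253
grip_force: 65.4
```

Run:
```python
from h import *
a=env.sense()["force"].round(1); s=env.camera("side"); t=env.camera("top"); print(a,env.sense()["force"].round(1),pose().round(4))
o=np.hstack([cv2.resize(s[90:240,190:315],(400,480),interpolation=cv2.INTER_CUBIC),cv2.resize(t[130:226,240:320],(400,480),interpolation=cv2.INTER_CUBIC)])
cv2.imwrite("pics/w6.png",cv2.convertScaleAbs(o,alpha=1.4))
```

```text
[-3.6  2.1 24.7] [-4.2  1.2 24.6] [[ 8.302e-01 -5.575e-01  2.600e-03  4.863e-01]
 [-5.575e-01 -8.302e-01 -1.500e-03 -3.091e-01]
 [ 3.000e-03 -2.000e-04 -1.000e+00  8.440e-02]
 [ 0.000e+00  0.000e+00  0.000e+00  1.000e+00]]
```

View pics/w6.png

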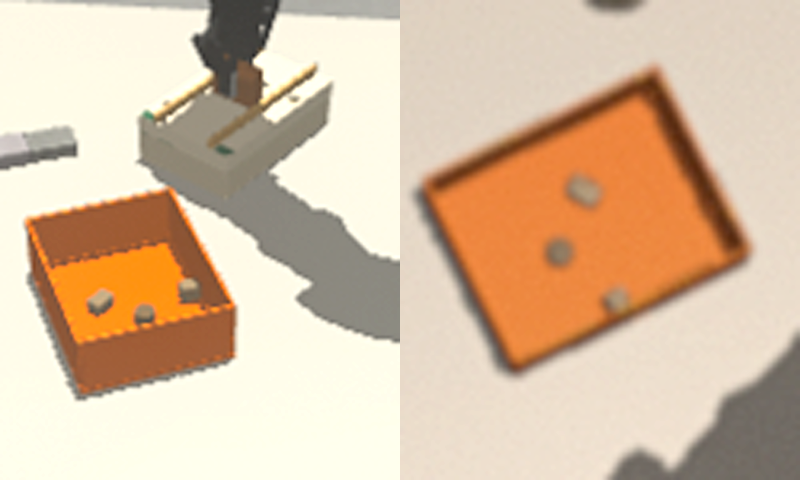

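The mould is closed flush, all three bits are in the tub, and it is pressed with about 24 N. I'll hand it in.

```bash
python3 -c "
from station import env
print(env.job_done())"
```

```text
the job is handed in; nothing more can be done
None
```

The job is handed in at about 15 s; the hand-in returned no verdict. In the last pictures all three bits are in the tub and the mould is closed on its dowels, green ends together; the handle is still gripped, pressing down with about 24 N.

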